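# Index a slotted hub and gauge its marked slot

## Robot

A 6-joint arm with a two-finger parallel gripper is mounted at the origin on a cart in front of the work surface, level with it; the furniture and walls round the work are solid. World frame = base frame: x ahead of the robot, y to its left, z up, the work surface at z = 0. Lengths are in mm, angles in degrees, forces in N, time in s.
With the tool pointing down it reaches from about 350 to 950 mm from the base axis. Payload 17.4 kg.
Tool frame: the origin (TCP) lies midway between the tips of the shut fingers; the grasp point (between the pads) lies 19 mm behind it; z points along the fingers, y is the line along which they close (so a half turn about z gives the same grasp; the last joint's range is limited). The gripper opens to 93 mm and grips with 3 to 60 N. Pads are 15 mm wide; open, the fingers measure 128 mm over their backs; the gripper's body (75 mm by 188 mm) begins 65 mm behind the grasp point.
Start: joints at [69.97, 6.646, 82.598, -0, 90.757, -2.166], TCP at [207.079, 642.457, 218.646] pointing down, gripper open.
Joint ranges: [-162.19, 162.19], [-47.58, 125.68], [4.15, 143.07], [-65.23, 245.23], [0.69, 171.88], [-170.13, 170.13]. Speed limits (degrees/s): [108.29, 108.29, 127.2, 180, 180, 180].

## Interface

Orientations are given as [roll, pitch, yaw] about the fixed x, y, z axes, in that order (R = Rz(yaw) Ry(pitch) Rx(roll)).
In Python, from bench import env, vision gives the robot as it stands.
- The arm moves only by the tool servo_tool, never from a script. Its argument "targets" is a list of rows, each a list of 7 numbers: the shift along the tool's x, y, z in units of 0.2 m (1.0 is 0.2 m), then the turn, a rotation vector about the tool's x, y, z in units of 90 degrees (1.0 is 90 degrees), then the opening, from -1 (shut) to 1 (fully open). In form: [[tx, ty, tz, wx, wy, wz, grip], ...]. A call has 1 to 10 rows; each row is the pose to reach, as a shift and turn from the pose commanded when the call began, along the tool's axes at that moment; what a row does not reach only later rows make up. A row lasts 1/12 s, in which the tool goes at most 41.7 mm and 7.16 degrees, less where a joint would pass 70% of its speed; a pose out of reach is approached as far as the arm can. A call with a number of a shift or a turn outside -1 to 1 is refused whole. A call with a gripper value outside its range is refused whole. The fingers move at their own pace and stop on an object; "newtons" is the grip in N (left out, the last holds). Time passes only in rows, so rows that repeat a pose let the fingers close. It gives the time, the measured TCP pose, the force, the opening and the grip force at its end, in the units of the state.
- env.read_state(): the state, without advancing time (a new reading comes with each control period).
- vision.grab_frame(name): name is "scene" or "top" or "wrist"; returns a dict with "color" (400x640x3 uint8, red, green, blue), "range_z" (400x640 float32, mm along the optical axis (not along the pixel's ray), 0 where there is no reading), "fx", "fy", "cx", "cy" (pixels), "distortion" ([k1, k2, p1, p2, k3] as OpenCV has them; the pictures are not rectified), "T" (4x4, takes a point from camera to world coordinates). Camera axes: x right, y down, z forward; pixel columns grow to the right and rows downward; lengths in mm; the calibration is good to about 2 mm. A picture is of the moment at which its call begins.
- env.hand_in(): hands the job in; it is judged then, once.
The state is a dict: "time": time; "q": joint angles; "qd": joint speeds; "effort": joint torques, N m; "eef_pos": TCP position; "eef_rot": TCP orientation; "force": force on the tool from outside, world axes, zero at the start; "ft_torque": the same for the moment, N m; "gripper_width": finger opening in mm; "gripper_force": force on a finger pad.
Only numpy, scipy, OpenCV 4.12 (cv2) and the standard library are available. Lean on these libraries where they do the work, as an engineer would, in place of code of your own. Each camera call takes 0.05 s, during which the arm holds its last target. There are 200 camera calls.

## Task

Turn the indexing table by its black upright handle until the hub's yellow-marked slot clicks in under the slot of the guide arm. Then take the green go gauge out of the wooden stand and lower its blade through the guide into the hub without forcing or dropping it, until its collar sits flat on the arm; let go and leave it standing there. Leave the red gauge in the stand and the other things on the bench where they are.

Things in the scene. Friction and masses are not known exactly. Their poses are not given: they have to be found in the camera images.
- fixture: grey cast gauging fixture, fixed; base 200 x 190 x 18 mm. Origin: on the bench, on the axis of its indexing table; x points from there to the column, z up. Column (80 mm high) at x = 80 to 122 mm; from it a flat steel guide arm (106 x 46 mm, z = 66 to 80 mm) reaches over the hub to x = 8 mm. Spring plunger (detent) at y = +95 mm, 40 mm high
- table (a joint): angle of the indexing table, rad, positive anticlockwise from above. 0: yellow slot exactly under the guide slot, handle pointing away from the column. Spring detents every 30 degrees pull it in from 10 degrees away. Starts at -0.4 to -1.7: turn it anticlockwise (about 5 N at the handle). It is a dark scalloped plate, radius 72 mm, top z = 34 mm, carrying the hub
- handle (a point): point in the table's upright black handle, 20 mm below its top; straight across the axis from the yellow slot, 60 mm from the table's axis. The handle is round, 15 to 19 mm thick, and stands from z = 46 to 118 mm; this point is at z = 98 mm
- guide_mouth (a point): centre of the guide slot at the top face of the guide arm (z = 80 mm), 33 mm from the table's axis; frame as the fixture. The slot is 26.5 mm long along x and 8 mm wide along y, goes right through the 14 mm arm, and has a 3 mm chamfer round its mouth
- go_gauge: flat slot gauge, green grip, upright in the stand, 0.13 kg. Origin: middle of the collar's underside; z up along the grip, x along the blade's width. Below it the steel blade, 24 (x) x 6 (y) mm, 34 mm long, last 7 mm tapered; above it the collar, 38 x 22 x 6 mm, and the grip, 28 (x) x 14 (y) mm, from z = 6 to 62 mm. Seated when the collar lies on the guide arm, blade in the slot, either way round
- nogo_gauge: the same with red grip and a 9 mm thick blade, which does not fit; stays in the stand
- gauge_stand: wooden block 150 (x) x 56 (y) x 46 mm, fixed. Origin: centre of its underside. It has two slots, at x = +34 and -34 mm, 27 mm along x and 11 mm along y, in which the gauges stand with their collars on its top (z = 46 mm); which gauge is in which slot varies
- caliper: steel vernier caliper 225 mm long lying on the bench behind the fixture; bystander
- oil_bottle: beige oil bottle with red spout, 143 mm tall, standing behind the stand; origin under its centre; bystander
- marker: black and blue marker 130 mm long lying on the blue mat; bystander
- chuck_key_a: steel chuck key 68 x 76 mm lying on the blue mat at the right; bystander
- yellow_slot (a point): middle of the slot with yellow paint dots, 33 mm from the table's axis, at the top face (z = 62 mm) of the aluminium hub, which turns with the table. Hub radius 42 mm, centre screw to z = 72 mm; four radial slots, 8.4 mm wide and 18 mm deep

How it is judged:
By the outcome, as a careful person would: the job done as asked, in the order asked, and still so for the second after the job is handed in, with the robot touching nothing.
It also fails if it takes over 61 s, if anything falls off the work surface, if the arm or the gripper's body presses on something with over 40 N, if the wrist force passes 120 N, or if a joint passes its speed limit or range.

## Working session

There is one attempt and no reset: what is moved stays moved. The work goes in short steps, Python scripts to look and compute and a tool call to move; the robot and the scene stay as the last step left them, time stands still between calls to the robot, and variables do not carry over. Pictures are saved under pics/ and viewed, at most 10 in all, crops included, and the job is handed in when it is done.

Besides the shell and the picture viewer there is one more tool, called after "Request:" as name(argument=value, ...) on one line, values as JSON. servo_tool: Moves the arm, as the interface text tells. Its arguments: {"type":"object","properties":{"targets":{"type":"array"},"newtons":{"type":"number"}},"required":["targets"]}

```bash
mkdir -p pics; ls; python3 - <<'E'
from bench import env, vision
import cv2, numpy as np, pickle
fs={n:vision.grab_frame(n) for n in("scene","top")}
pickle.dump(fs,open("f0.pkl","wb"))
for n,f in fs.items():
    cv2.imwrite(f"pics/{n}0.png",f["color"][:,:,::-1]); print(n,f["fx"],f["distortion"],np.round(f["T"],3).tolist())
print(env.read_state())
E
```

```text
pics
scene 480.47842923385673 [-0.00176214  0.          0.          0.          0.        ] [[0.493, -0.521, 0.697, -80.621], [-0.87, -0.303, 0.388, -241.536], [0.009, -0.798, -0.603, 665.643], [0.0, 0.0, 0.0, 1.0]]
top 371.42271647322417 [0.02949945 0.         0.         0.         0.        ] [[0.007, -0.994, 0.11, 496.046], [-1.0, -0.009, -0.013, 129.045], [0.014, -0.11, -0.994, 1077.045], [0.0, 0.0, 0.0, 1.0]]
{'time': 0.1, 'q': array([ 6.99682376e+01,  6.67060693e+00,  8.26326719e+01, -3.33584919e-04,
        9.07553510e+01, -2.16501366e+00]), 'qd': array([-0.05465196, -0.11634931,  0.0193666 , -0.01768449,  0.04390636,
       -0.13138298]), 'effort': array([ 3.00414853e-03, -7.22898459e+01, -6.23864293e+01,  7.81206088e-02,
        2.27941474e-02, -2.51177903e-05]), 'eef_pos': array([207.03133729, 642.27279388, 217.97988863]), 'eef_rot': array([-1.79941399e+02, -1.88157335e-03,  1.62133246e+02]), 'force': array([-0.05192854,  0.45849797, -1.21825159]), 'ft_torque': array([-0.02629509,  0.04339262,  0.00393397]), 'gripper_force': 0.0, 'gripper_width': 93.02915136296083}
```

View pics/scene0.png

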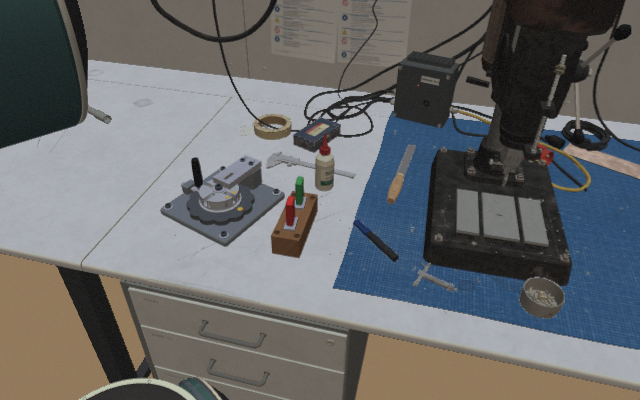

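View pics/top0.png

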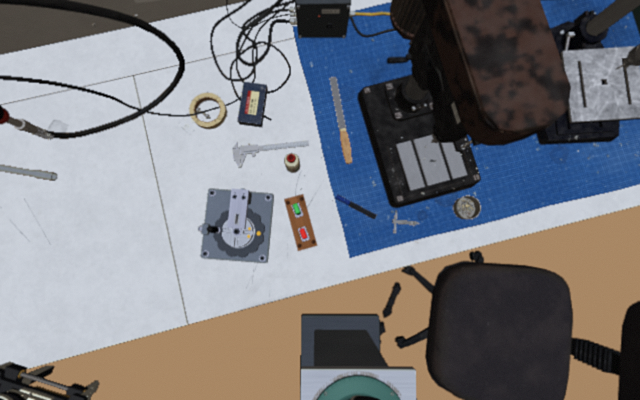

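Scene view: fixture around (225,200) with the black handle at (197,170); stand around (295,222) with red nearer and green farther. Top view: fixture base centred near (237,226), column upward (world +x), handle at (212,229), yellow dots at (250,233), green at (297,209), red at (304,233). So the table starts near -90°.

```bash
cat > h.py <<'E'
from bench import env, vision
import cv2, numpy as np, pickle
def K(f): return np.array([[f["fx"],0,f["cx"]],[0,f["fy"],f["cy"]],[0,0,1.]])
def plane(f,uv,z):
    uv=np.asarray(uv,float).reshape(-1,1,2)
    n=cv2.undistortPoints(uv,K(f),np.array(f["distortion"]))[:,0]
    T=np.array(f["T"]); d=np.c_[n,np.ones(len(n))]@T[:3,:3].T; o=T[:3,3]
    return o+d*((z-o[2])/d[:,2])[:,None]
def cloud(f):
    h,w=f["range_z"].shape; v,u=np.mgrid[:h,:w]
    n=cv2.undistortPoints(np.stack([u,v],-1).reshape(-1,1,2).astype(float),K(f),np.array(f["distortion"]))[:,0]
    T=np.array(f["T"]); d=np.c_[n,np.ones(len(n))]*f["range_z"].reshape(-1,1)
    return (d@T[:3,:3].T+T[:3,3]).reshape(h,w,3)
def hsv(f): return cv2.cvtColor(f["color"],cv2.COLOR_RGB2HSV)
def mask(f,lo,hi): return cv2.inRange(hsv(f),np.array(lo),np.array(hi))
E
python3 - <<'E'
from h import *
fs=pickle.load(open("f0.pkl","rb"));f=fs["top"];P=cloud(f)
roi=np.zeros((400,640),np.uint8);roi[180:280,190:330]=255
for n,lo,hi,z in(("green",(45,100,50),(85,255,255),108),("red",(0,150,120),(6,255,255),108),("brown",(7,80,40),(18,220,200),46),("yellow",(20,120,120),(35,255,255),62)):
    m=mask(f,lo,hi)&roi; c,_=cv2.findContours(m,0,2)
    for k in sorted(c,key=cv2.contourArea)[-4:]:
        if len(k)<3: print(n,"small",k[0]);continue
        r=cv2.minAreaRect(plane(f,k,z)[:,:2].astype(np.float32)); print(n,cv2.contourArea(k),r, k.mean((0,1)))
# depth-based fixture
Z=P[...,2]
for nm,a,b in(("base",10,24),("arm",72,86),("stand",40,52),("handle",105,125)):
    m=((Z>a)&(Z<b)).astype(np.uint8)*255&roi
    c,_=cv2.findContours(m,0,2)
    for k in sorted(c,key=cv2.contourArea)[-3:]:
        if cv2.contourArea(k)>8: print(nm,cv2.contourArea(k),cv2.minAreaRect(plane(f,k,(a+b)/2)[:,:2].astype(np.float32)))
crop=f["color"][170:280,180:330]
cv2.imwrite("pics/crop0.png",cv2.resize(crop,None,fx=5,fy=5,interpolation=cv2.INTER_CUBIC)[:,:,::-1])
E
```

```text
green 36.5 ((583.2278442382812, 172.8339385986328), (28.283435821533203, 11.564353942871094), 19.13885498046875) [295.82352941 207.35294118]
red 20.5 ((518.8286743164062, 154.4263458251953), (22.973005294799805, 9.013130187988281), 19.17125129699707) [302.91666667 232.91666667]
brown 920.0 ((551.4879150390625, 163.96087646484375), (145.9341583251953, 51.996788024902344), 15.968045234680176) [300.41891892 222.09459459]
yellow small [[249 228]]
yellow 1.0 ((510.9040222167969, 304.1113586425781), (3.859579563140869, 3.7726292610168457), 46.006256103515625) [248.33333333 236.        ]
yellow 10.5 ((519.8658447265625, 276.6528625488281), (11.587286949157715, 9.475915908813477), 45.94536209106445) [258.25 232.75]
base 643.5 ((593.6091918945312, 401.21905517578125), (65.33348846435547, 105.92984008789062), 85.62947082519531)
base 1407.0 ((543.1702270507812, 342.8542175292969), (188.15060424804688, 198.38600158691406), 85.67249298095703)
arm 641.5 ((583.6192626953125, 330.7323913574219), (47.36690139770508, 109.26908111572266), 85.6297378540039)
stand 11.5 ((495.9555358886719, 339.2474060058594), (24.63479995727539, 5.46785831451416), 1.8526264429092407)
stand 18.5 ((524.6305541992188, 304.5124206542969), (11.056421279907227, 27.46132469177246), 1.539650321006775)
stand 1017.0 ((552.0751342773438, 164.29412841796875), (149.54000854492188, 55.844749450683594), 15.97925853729248)
handle 22.5 ((520.1759643554688, 155.6663055419922), (21.425601959228516, 11.407973289489746), 34.347137451171875)
handle 25.0 ((583.7743530273438, 172.92576599121094), (25.589141845703125, 11.480703353881836), 19.13979721069336)
handle 26.0 ((528.704345703125, 392.6571350097656), (12.810330390930176, 15.449040412902832), 0.3795333206653595)
```

View pics/crop0.png

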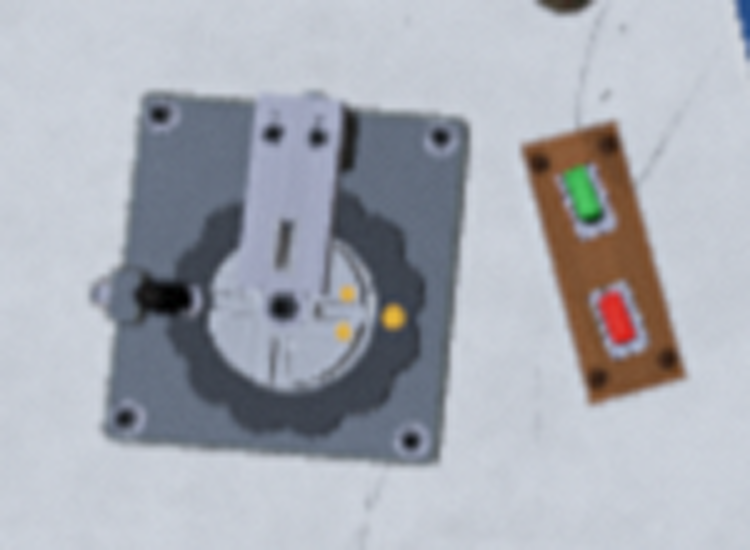

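Crop: arm centreline runs from (298,100) to (285,290) with the guide slot at (286,240); handle top at (160,297); detent at (105,293); hub screw at (282,306). Next I move above the handle and look with the wrist camera.

Request:
servo_tool(targets=[[-0.95, -0.35, 0, 0, 0, 0.43, 0], [-0.95, -0.35, 0, 0, 0, 0.43, 0], [-0.95, -0.35, 0, 0, 0, 0.43, 0], [-0.95, -0.35, 0, 0, 0, 0.43, 0], [-0.95, -0.35, 0, 0, 0, 0.43, 0], [-0.95, -0.35, 0, 0, 0, 0.43, 0], [-0.95, -0.35, 0, 0, 0, 0.43, 0], [-0.95, -0.35, 0, 0, 0, 0.43, 0]])

```text
time: 0.77
eef_pos: [366.4, 517.5, 218.4]
eef_rot: [-180.0, -0.0, 123.5]
force: [-0.0, -0.4, -0.1]
gripper_width: 47.4
gripper_force: 0.0
```

```bash
python3 - <<'E'
from h import *
s=env.read_state();print(s["time"],s["eef_pos"],s["eef_rot"],s["force"],s["gripper_width"])
f=vision.grab_frame("wrist");pickle.dump(f,open("w1.pkl","wb"));cv2.imwrite("pics/w1.png",f["color"][:,:,::-1]);print(f["T"].round(3).tolist(),f["fx"])
fs=pickle.load(open("f0.pkl","rb"));f=fs["top"]
print("screw",plane(f,[(180+281/5,170+305/5)],72),"slot",plane(f,[(180+286/5,170+240/5)],80),"handle top",plane(f,[(180+150/5,170+297/5)],118))
E
```

```text
0.7667 [366.39269801 517.48707166 218.38604158] [-1.79973629e+02 -3.81714257e-03  1.23525824e+02] [-0.02716457 -0.43389193 -0.07095528] 47.42400017942522
[[0.833, 0.528, 0.168, 320.349], [0.554, -0.794, -0.251, 587.714], [0.001, 0.302, -0.953, 383.737], [0.0, 0.0, 0.0, 1.0]] 355.565032382498
screw [[523.92204385 334.31938101  72.        ]] slot [[558.38125493 331.13751463  80.        ]] handle top [[526.30165787 391.69985317 118.        ]]
```

View pics/w1.png

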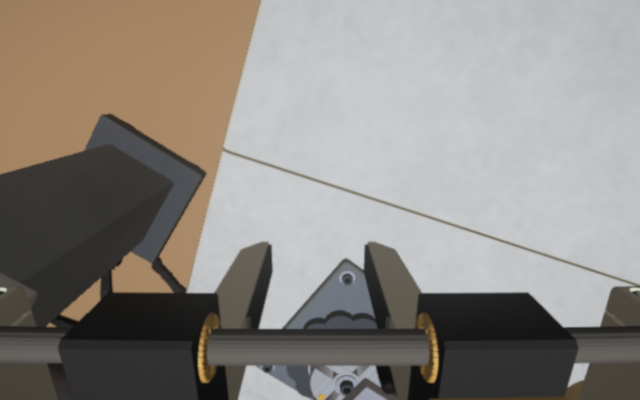

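Wrist picture: fingers at (265,270) and (375,270); fixture corner at (345,265), screw at (345,385). Continuing to above the handle.

Request:
servo_tool(targets=[[-0.96, 0.33, 0.3, 0, 0, 0.428, 0], [-0.96, 0.33, 0.3, 0, 0, 0.428, 0], [-0.96, 0.33, 0.3, 0, 0, 0.428, 0], [-0.96, 0.33, 0.3, 0, 0, 0.428, 0], [-0.96, 0.33, 0.3, 0, 0, 0.428, 0], [-0.96, 0.33, 0.3, 0, 0, 0.428, 0], [-0.96, 0.33, 0.3, 0, 0, 0.428, 0], [-0.96, 0.33, 0.3, 0, 0, 0.428, 0]])

```text
time: 1.48
eef_pos: [526.7, 394.5, 158.5]
eef_rot: [-180.0, 0.0, 85.1]
force: [-0.0, 0.8, 0.1]
gripper_width: 46.1
gripper_force: 0.0
```

```bash
python3 - <<'E'
from h import *
s=env.read_state();print(s["eef_pos"],s["eef_rot"])
f=vision.grab_frame("wrist");cv2.imwrite("pics/w2.png",f["color"][:,:,::-1])
P=cloud(f);m=(P[...,2]>95)&(P[...,2]<125)&(np.hypot(P[...,0]-527,P[...,1]-393)<20)
print(m.sum(),P[m].mean(0),P[m].min(0),P[m].max(0))
E
```

```text
[526.70185603 394.50485884 158.52923466] [-1.79969702e+02  2.71818362e-03  8.51434776e+01]
695 [531.01527031 398.7322596  110.95958763] [521.96511273 389.02040212  95.05983057] [539.60739878 404.81121387 117.79534371]
```

View pics/w2.png

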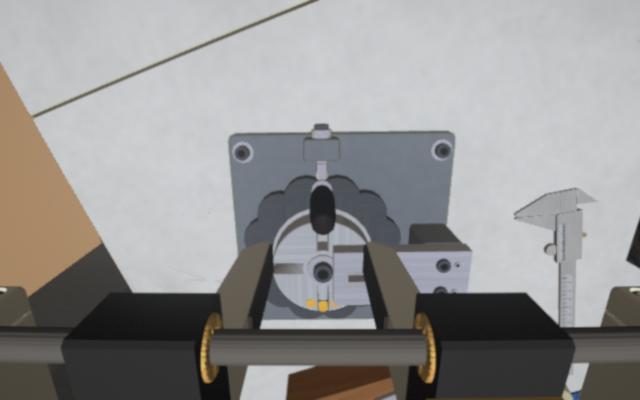

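Wrist picture: handle at (322,208) midway between the fingers, screw at (323,271), yellow dots at (317,304), guide arm to the right with its slot at (357,278).

Request:
servo_tool(targets=[[0.008, 0.018, 0.39, 0, 0, 0, 0], [0.008, 0.018, 0.39, 0, 0, 0, 0], [0.008, 0.018, 0.39, 0, 0, 0, 0], [0.008, 0.018, 0.39, 0, 0, 0, 0], [0.008, 0.018, 0.39, 0, 0, 0, -1], [0.008, 0.018, 0.39, 0, 0, 0, -1], [0.008, 0.018, 0.39, 0, 0, 0, -1], [0.008, 0.018, 0.39, 0, 0, 0, -1], [0.008, 0.018, 0.39, 0, 0, 0, -1], [0.008, 0.018, 0.39, 0, 0, 0, -1]], newtons=25)

```text
time: 2.37
eef_pos: [531.0, 395.4, 81.8]
eef_rot: [180.0, -0.1, 84.9]
force: [-4.3, 0.5, 6.9]
gripper_width: 17.4
gripper_force: 25.0
```

```bash
python3 - <<'E'
from h import *
s=env.read_state();print(s["eef_pos"],s["eef_rot"],s["force"],s["gripper_width"],s["gripper_force"])
f=vision.grab_frame("wrist")
print("screw",plane(f,[(323,271)],72))
P=cloud(f)
m=((P[...,2]>76)&(P[...,2]<84)&(P[...,0]>528)&(P[...,0]<650)&(abs(P[...,1]-330)<35)).astype(np.uint8)
c,_=cv2.findContours(m,0,2);k=max(c,key=cv2.contourArea);print("arm",cv2.minAreaRect(plane(f,k,80)[:,:2].astype(np.float32)))
cv2.imwrite("pics/w3.png",f["color"][:,:,::-1])
E
```

```text
[531.04069823 395.37108219  81.83976254] [ 1.79981224e+02 -6.44660425e-02  8.49227543e+01] [-4.31824213  0.45905146  6.87272171] 17.444146891707604 25.045202686451375
screw [[533.82941166 382.21669934  72.        ]]
arm ((630.3655395507812, 348.47796630859375), (12.492956161499023, 22.645305633544922), 84.20832061767578)
```

Request:
servo_tool(targets=[[0, -0.026, 0, 0, 0, -0.056, -1], [-0.003, -0.052, 0, 0, 0, -0.111, -1], [-0.008, -0.078, 0, 0, 0, -0.167, -1], [-0.0155, -0.103, 0, 0, 0, -0.222, -1], [-0.025, -0.127, 0, 0, 0, -0.278, -1], [-0.036, -0.151, 0, 0, 0, -0.333, -1], [-0.05, -0.173, 0, 0, 0, -0.389, -1], [-0.065, -0.195, 0, 0, 0, -0.444, -1], [-0.083, -0.215, 0, 0, 0, -0.5, -1], [-0.083, -0.215, 0, 0, 0, -0.5, -1]])

```text
time: 3.25
eef_pos: [487.0, 381.6, 81.8]
eef_rot: [179.9, 0.1, 130.2]
force: [0.5, -4.8, 4.2]
gripper_width: 17.3
gripper_force: 25.0
```

Request:
servo_tool(targets=[[0, -0.026, 0, 0, 0, -0.056, -1], [-0.003, -0.052, 0, 0, 0, -0.111, -1], [-0.008, -0.078, 0, 0, 0, -0.167, -1], [-0.0155, -0.103, 0, 0, 0, -0.222, -1], [-0.025, -0.127, 0, 0, 0, -0.278, -1], [-0.036, -0.151, 0, 0, 0, -0.333, -1], [-0.05, -0.173, 0, 0, 0, -0.389, -1], [-0.065, -0.195, 0, 0, 0, -0.444, -1], [-0.083, -0.215, 0, 0, 0, -0.5, -1], [-0.083, -0.215, 0, 0, 0, -0.5, -1]])

```text
time: 4.08
eef_pos: [465.9, 340.8, 81.9]
eef_rot: [-180.0, 0.2, 175.2]
force: [8.6, -5.9, 3.3]
gripper_width: 17.3
gripper_force: 25.0
```

Request:
servo_tool(targets=[[0, 0, 0, 0, 0, 0, 0], [0, 0, 0, 0, 0, 0, 0], [0, 0, 0, 0, 0, 0, 0], [0, 0, 0, 0, 0, 0, 0], [0, 0, -0.5, 0, 0, 0, 0], [0, 0, -0.5, 0, 0, 0, 0], [0, 0, -0.5, 0, 0, 0, 0], [0, 0, -0.5, 0, 0, 0, 0], [0, 0, -0.5, 0, 0, 0, 0]])

```text
time: 4.83
eef_pos: [464.6, 342.2, 181.5]
eef_rot: [179.9, 0.1, 174.9]
force: [0.1, -0.7, -1.1]
gripper_width: 46.6
gripper_force: 0.0
```

```bash
python3 - <<'E'
from h import *
s=env.read_state();print(s["eef_pos"],s["eef_rot"])
f=vision.grab_frame("wrist");g=vision.grab_frame("top");pickle.dump((f,g),open("w4.pkl","wb"))
a=cv2.resize(g["color"][170:270,190:290],(400,400),interpolation=cv2.INTER_CUBIC)
cv2.imwrite("pics/w4.png",np.hstack([cv2.resize(f["color"][100:400,170:470],(400,400)),a])[:,:,::-1])
for n,fr in(("w",f),("t",g)):
    P=cloud(fr);m=(P[...,2]>100)&(P[...,2]<125)&(np.hypot(P[...,0]-464,P[...,1]-340)<20)
    if m.sum():print(n,m.sum(),P[m].min(0),P[m].max(0))
E
```

```text
[464.59721393 342.22593016 181.51859437] [1.79934745e+02 7.03167375e-02 1.74922907e+02]
w 512 [457.37127204 331.50731715 100.03128081] [472.89247859 348.44751547 117.83024335]
```

View pics/w4.png

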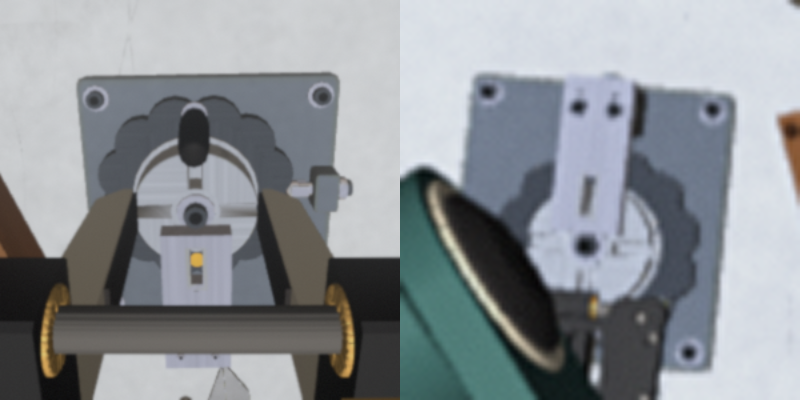

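Left (wrist): handle in line with arm, yellow dot visible through the guide slot at (197,262), so it clicked in. Now a precise measurement of the slot from the wrist view.

```bash
python3 - <<'E'
from h import *
f,g=pickle.load(open("w4.pkl","rb"))
P=cloud(f);Z=P[...,2]
# arm top mask by depth; slot = hole
box=(P[...,0]>522)&(P[...,0]<640)&(abs(P[...,1]-332)<30)
m=((Z>75)&(Z<86)&box).astype(np.uint8)
c,h=cv2.findContours(m,cv2.RETR_CCOMP,2)
for k,hh in zip(c,h[0]):
    if cv2.contourArea(k)>15:
        r=cv2.minAreaRect(plane(f,k,80)[:,:2].astype(np.float32));print("hole" if hh[3]>=0 else "outer",cv2.contourArea(k),np.round(r[0],1),np.round(r[1],1),round(r[2],1),cv2.boundingRect(k))
# color profile: print gray crop around slot
gr=cv2.cvtColor(f["color"],cv2.COLOR_RGB2GRAY)
u0,v0=int(170+197*.75),int(100+262*.75)
print(v0,u0)
for v in range(v0-24,v0+26,3): print(v,gr[v,u0-14:u0+16:2])
print("screw",plane(f,[(170+196*.75,100+216*.75)],72),"slot",plane(f,[(170+197*.75,100+266*.75)],80))
E
```

```text
outer 405.0 [634.1 327.9] [45.2 10.6] 84.9 (294, 366, 49, 10)
outer 2816.0 [558.9 333.4] [46.  55.9] 85.9 (290, 273, 54, 56)
hole 261.5 [557.1 333.4] [ 9.4 27.2] 85.2 (311, 286, 12, 28)
296 317
272 [84 86 85 84 83 83 84 85 84 83 85 84 84 85 84]
275 [87 89 88 88 88 89 90 88 89 92 93 93 93 92 95]
278 [163 163 163 161 165 164 161 162 163 164 165 163 163 165 167]
281 [167 165 165 164 166 167 163 165 166 167 166 165 164 167 170]
284 [166 166 165 164 165 166 163 164 165 166 167 164 164 167 170]
287 [166 166 166 162 156 154 167 170 166 156 165 164 165 166 169]
290 [166 166 166 161 152 112 151 162 156 135 165 164 164 166 169]
293 [167 166 165 162 154 162 176 176 174 170 166 164 164 166 170]
296 [167 167 166 162 155 162 173 174 173 170 165 165 164 165 170]
299 [166 165 166 161 157 119 141 158 148 136 164 165 164 165 169]
302 [167 166 167 162 157 106  83  89  87 111 163 165 164 166 170]
305 [168 166 165 162 156 111 104 106 105 117 164 165 164 166 168]
308 [168 167 166 162 160 115  83  81  82 105 163 164 165 166 170]
311 [167 165 165 163 160 116  82  84  83 103 163 165 165 166 169]
314 [168 167 166 163 161 160 161 158 157 161 166 165 165 165 170]
317 [167 167 165 163 163 165 161 155 162 166 167 165 165 166 169]
320 [168 167 165 163 163 166 164 161 166 168 168 165 165 166 170]
screw [[525.0276744  336.56836969  72.        ]] slot [[557.04016987 334.41173141  80.        ]]
```

Request:
servo_tool(targets=[[-0.67, -0.79, 0, 0, 0, -0.234, 0], [-0.67, -0.79, 0, 0, 0, -0.234, 0], [-0.67, -0.79, 0, 0, 0, -0.234, 0], [-0.67, -0.79, 0, 0, 0, -0.234, 0], [-0.67, -0.79, 0, 0, 0, -0.234, 0], [-0.67, -0.79, 0.2, 0, 0, -0.234, 0], [-0.67, -0.79, 0.2, 0, 0, -0.234, 0], [-0.67, -0.79, 0.2, 0, 0, -0.234, 0]])

```text
time: 5.6
eef_pos: [582.6, 172.1, 137.8]
eef_rot: [180.0, -0.3, -164.1]
force: [-0.5, -0.0, 1.4]
gripper_width: 46.3
gripper_force: 0.0
```

```bash
python3 - <<'E'
from h import *
s=env.read_state();print(s["eef_pos"],s["eef_rot"])
f=vision.grab_frame("wrist");pickle.dump(f,open("w5.pkl","wb"));cv2.imwrite("pics/w5.png",f["color"][:,:,::-1])
P=cloud(f);Z=P[...,2]
g=mask(f,(45,100,30),(85,255,255))>0
m=g&(Z>104)&(Z<112);print(m.sum(),cv2.minAreaRect(P[m][:,:2].astype(np.float32)))
k=np.argwhere(m)[:,::-1].astype(float);print(cv2.minAreaRect(plane(f,k,108)[:,:2].astype(np.float32)))
m=((Z>49)&(Z<55)&(np.hypot(P[...,0]-584,P[...,1]-173)<35));print("collar",cv2.minAreaRect(P[m][:,:2].astype(np.float32)))
m=((Z>42)&(Z<48)&(np.hypot(P[...,0]-552,P[...,1]-164)<95));print("stand",cv2.minAreaRect(P[m][:,:2].astype(np.float32)))
E
```

```text
[582.5525967  172.06446295 137.81689477] [ 179.97620337   -0.32668745 -164.09403349]
804 ((585.7969970703125, 173.05242919921875), (26.513452529907227, 12.457682609558105), 21.000215530395508)
((584.591552734375, 172.6728057861328), (26.390453338623047, 12.276352882385254), 21.365615844726562)
collar ((586.3237915039062, 173.01832580566406), (38.109344482421875, 21.960002899169922), 21.75202178955078)
stand ((554.105224609375, 163.87103271484375), (149.500244140625, 56.470760345458984), 16.179935455322266)
```

View pics/w5.png

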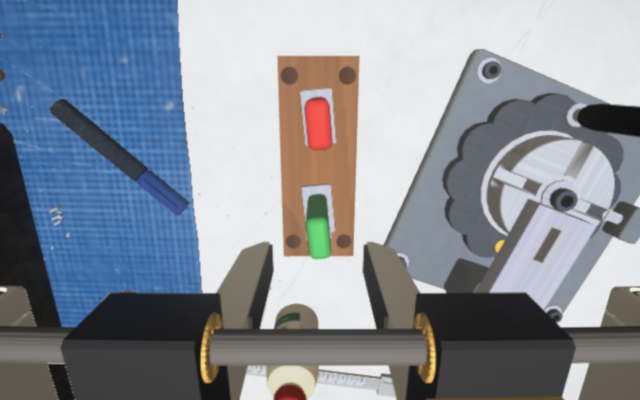

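Wrist picture: green grip top at (318,240), red at (318,122), green centred between the fingers; bottle at (290,350) is clear of the fingers. The gauge is turned to about 21.5°, so I align, descend and grip.

Request:
servo_tool(targets=[[-0.016, 0, 0.325, 0, 0, -0.062, 0], [-0.016, 0, 0.325, 0, 0, -0.062, 0], [-0.016, 0, 0.325, 0, 0, -0.062, 0], [-0.016, 0, 0.325, 0, 0, -0.062, 0], [-0.016, 0, 0.325, 0, 0, -0.062, -1], [-0.016, 0, 0.325, 0, 0, -0.062, -1], [-0.016, 0, 0.325, 0, 0, -0.062, -1], [-0.016, 0, 0.325, 0, 0, -0.062, -1], [-0.016, 0, 0.325, 0, 0, -0.062, -1], [-0.016, 0, 0.325, 0, 0, -0.062, -1]], newtons=30)

```text
time: 6.48
eef_pos: [587.1, 173.6, 76.1]
eef_rot: [-180.0, 0.0, -158.5]
force: [-0.8, 0.5, 4.0]
gripper_width: 13.7
gripper_force: 30.0
```

Request:
servo_tool(targets=[[0, 0, -0.05, 0, 0, 0, -1], [0, 0, -0.1, 0, 0, 0, -1], [0, 0, -0.15, 0, 0, 0, -1], [0, 0, -0.2, 0, 0, 0, -1], [0, 0, -0.27, 0, 0, 0, -1], [0, 0, -0.34, 0, 0, 0, -1], [0, 0, -0.42, 0, 0, 0, -1], [0, 0, -0.5, 0, 0, 0, -1], [0, 0, -0.5, 0, 0, 0, -1], [0, 0, -0.5, 0, 0, 0, -1]])

```text
time: 7.32
eef_pos: [587.3, 173.6, 176.9]
eef_rot: [-180.0, 0.1, -158.4]
force: [-0.3, 0.7, -2.0]
gripper_width: 13.9
gripper_force: 30.0
```

```bash
python3 - <<'E'
from h import *
s=env.read_state();print(s["eef_pos"],s["eef_rot"],s["force"],s["gripper_width"])
f=vision.grab_frame("wrist");pickle.dump(f,open("w6.pkl","wb"));cv2.imwrite("pics/w6.png",f["color"][:,:,::-1])
P=cloud(f);Z=P[...,2];p=s["eef_pos"]
g=(mask(f,(45,100,30),(85,255,255))>0)&(np.hypot(P[...,0]-p[0],P[...,1]-p[1])<40)
print("green",g.sum(),P[g].min(0),P[g].max(0))
m=(Z>p[2]-30)&(Z<p[2]-18)&(np.hypot(P[...,0]-p[0],P[...,1]-p[1])<24)
if m.sum():print("collar",m.sum(),P[m].min(0),P[m].max(0),np.median(P[m],0),cv2.minAreaRect(P[m][:,:2].astype(np.float32)))
E
```

```text
[587.34402968 173.63182404 176.868797  ] [-1.79983375e+02  1.10193055e-01 -1.58444170e+02] [-0.25645566  0.7405422  -1.95965099] 13.892328227305532
green 1714 [572.03266386 162.81910657 197.35411547] [599.35070635 182.90503626 209.65636531]
collar 880 [565.64295876 156.24611949 147.05601139] [594.42433136 184.20503866 158.83571117] [574.0339731  166.9103091  151.86299062] ((579.9912109375, 170.1132354736328), (24.19127655029297, 21.74264144897461), 22.306663513183594)
```

View pics/w6.png

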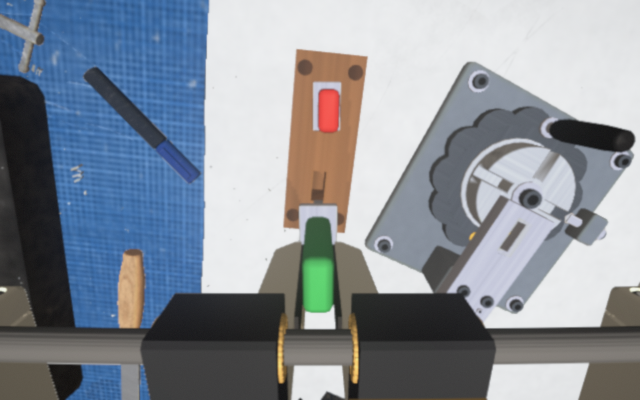

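Wrist picture: green gauge held between the fingers at (318,265), collar at (318,212), empty slot at (318,185), red untouched at (328,108). Carrying it to hover over the guide.

Request:
servo_tool(targets=[[-0.01, 0.05, 0, 0, 0, 0.03, -1], [-0.03, 0.15, 0, 0, 0, 0.07, -1], [-0.05, 0.27, 0, 0, 0, 0.11, -1], [-0.08, 0.4, 0, 0, 0, 0.15, -1], [-0.1, 0.53, 0, 0, 0, 0.2, -1], [-0.13, 0.65, 0, 0, 0, 0.24, -1], [-0.15, 0.75, 0, 0, 0, 0.28, -1], [-0.16, 0.796, 0, 0, 0, 0.291, -1], [-0.16, 0.796, 0, 0, 0, 0.291, -1], [-0.16, 0.796, 0, 0, 0, 0.291, -1]])

```text
time: 8.2
eef_pos: [557.9, 333.3, 174.5]
eef_rot: [-179.9, -0.1, 175.5]
force: [-0.3, -0.1, 0.1]
gripper_width: 13.9
gripper_force: 30.0
```

```bash
cat > m.py <<'E'
from h import *
s=env.read_state();p=s["eef_pos"];yaw=np.radians(s["eef_rot"][2]);print(s["time"],p,s["eef_rot"],s["force"],s["gripper_width"])
f=vision.grab_frame("wrist");pickle.dump(f,open("w7.pkl","wb"));cv2.imwrite("pics/w7.png",f["color"][:,:,::-1])
P=cloud(f);R=np.array([[np.cos(yaw),np.sin(yaw)],[np.sin(yaw),-np.cos(yaw)]])
L=(P[...,:2]-p[:2])@R.T  # tool x,y
Z=P[...,2]
cz=p[2]-30.1+6
m=(abs(Z-cz)<4)&(abs(L[...,1])<16)&(L[...,0]>3)&(L[...,0]<30)
q=L[m];print("collar",m.sum(),np.median(Z[m]),"x edge",np.percentile(q[:,0],[95,98,100]),"y",np.percentile(q[:,1],[0,2,98,100]))
T=(abs(Z-80)<5)&(abs(L[...,1])<40)&(L[...,0]>-90)&(L[...,0]<60)
q=L[T];print("arm",T.sum());
if T.sum()>50: 
    e=q[:,0]>5 ; print("front x",q[:,0].max(), "y",np.percentile(q[e][:,1],[0,1,99,100]),cv2.minAreaRect(q[e].astype(np.float32)))
E
python3 m.py
```

```text
8.2 [557.86653079 333.27175469 174.49392507] [-1.79939175e+02 -7.39098043e-02  1.75464513e+02] [-0.32821878 -0.09813534  0.05933894] 13.866118710953598
collar 722 149.51073608812345 x edge [19.58209066 19.75835808 20.29437322] y [-10.8747705  -10.67167129  10.47122142  10.63038697]
arm 2625
front x 24.02252606141867 y [-23.0813404  -22.56536766  22.65317259  23.02201406] ((14.511690139770508, -0.030633926391601562), (19.01435089111328, 46.106773376464844), 0.017797933891415596)
```

View pics/w7.png

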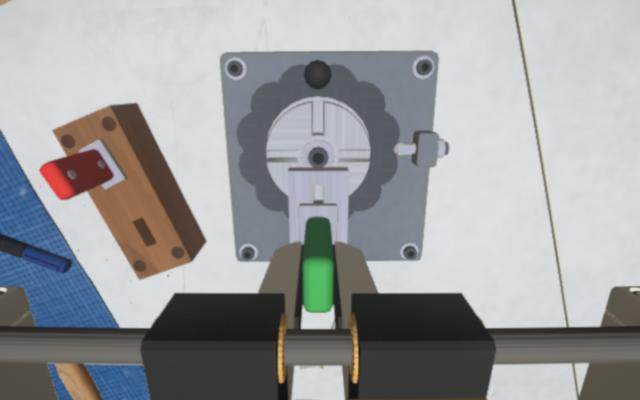

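Wrist picture: arm end at rows ~168-172, guide slot's visible front end at about (318,184), collar front edge at row ~205, gauge centred laterally over the arm. Lateral fit is good; check along the slot.

```bash
python3 - <<'E'
from h import *
f=pickle.load(open("w7.pkl","rb"));p=np.array([557.87,333.27]);y=np.radians(175.46);ax=np.array([np.cos(y),np.sin(y)])
gr=cv2.cvtColor(f["color"],cv2.COLOR_RGB2GRAY);P=cloud(f)
def tx(r,c,z): return ((plane(f,[(c,r)],z)[0,:2]-p)@ax).round(1)
for r in range(162,214): print(r,gr[r,299],P[r,299].round(0)[2],"|",gr[r,318],P[r,318].round(0)[2],"tx80",tx(r,318,80),"tx150",tx(r,318,150.4))
E
```

```text
162 188 61.0 | 54 71.0 tx80 30.1 tx150 44.6
163 189 62.0 | 61 72.0 tx80 29.4 tx150 44.1
164 187 61.0 | 80 72.0 tx80 28.6 tx150 43.5
165 185 62.0 | 90 71.0 tx80 27.9 tx150 43.0
166 176 60.0 | 93 72.0 tx80 27.1 tx150 42.4
167 138 67.0 | 91 71.0 tx80 26.3 tx150 41.9
168 103 72.0 | 88 70.0 tx80 25.6 tx150 41.3
169 96 75.0 | 92 76.0 tx80 24.8 tx150 40.8
170 115 77.0 | 112 79.0 tx80 24.1 tx150 40.2
171 161 80.0 | 154 79.0 tx80 23.3 tx150 39.7
172 184 80.0 | 176 79.0 tx80 22.5 tx150 39.1
173 188 79.0 | 179 79.0 tx80 21.8 tx150 38.5
174 187 78.0 | 180 78.0 tx80 21.0 tx150 38.0
175 188 79.0 | 179 80.0 tx80 20.2 tx150 37.4
176 187 79.0 | 179 80.0 tx80 19.4 tx150 36.8
177 187 80.0 | 180 81.0 tx80 18.7 tx150 36.3
178 188 80.0 | 179 79.0 tx80 17.9 tx150 35.7
179 187 79.0 | 179 79.0 tx80 17.1 tx150 35.2
180 188 79.0 | 179 79.0 tx80 16.3 tx150 34.6
181 188 79.0 | 179 79.0 tx80 15.6 tx150 34.0
182 187 80.0 | 176 78.0 tx80 14.8 tx150 33.4
183 187 79.0 | 176 78.0 tx80 14.0 tx150 32.9
184 187 78.0 | 180 77.0 tx80 13.2 tx150 32.3
185 187 80.0 | 188 43.0 tx80 12.4 tx150 31.7
186 187 79.0 | 193 43.0 tx80 
[... 540 characters left out ...]
 24.2
199 186 78.0 | 168 44.0 tx80 1.3 tx150 23.6
200 186 80.0 | 125 118.0 tx80 0.5 tx150 23.0
201 186 80.0 | 92 121.0 tx80 -0.3 tx150 22.5
202 182 79.0 | 86 123.0 tx80 -1.1 tx150 21.9
203 168 80.0 | 90 145.0 tx80 -1.9 tx150 21.3
204 148 145.0 | 101 147.0 tx80 -2.7 tx150 20.7
205 145 148.0 | 129 149.0 tx80 -3.5 tx150 20.1
206 163 149.0 | 164 149.0 tx80 -4.4 tx150 19.5
207 173 148.0 | 178 150.0 tx80 -5.2 tx150 18.9
208 174 150.0 | 180 150.0 tx80 -6.0 tx150 18.3
209 175 149.0 | 181 149.0 tx80 -6.8 tx150 17.7
210 175 148.0 | 181 151.0 tx80 -7.6 tx150 17.1
211 175 150.0 | 180 149.0 tx80 -8.4 tx150 16.5
212 175 150.0 | 180 150.0 tx80 -9.3 tx150 15.9
213 174 149.0 | 181 149.0 tx80 -10.1 tx150 15.3
```

Request:
servo_tool(targets=[[-0.0105, 0, 0.03, 0, 0, 0, -1], [-0.0105, 0, 0.07, 0, 0, 0, -1], [-0.0105, 0, 0.11, 0, 0, 0, -1], [-0.0105, 0, 0.125, 0, 0, 0, -1], [-0.0105, 0, 0.125, 0, 0, 0, -1], [-0.0105, 0, 0.125, 0, 0, 0, -1]])

```text
time: 8.75
eef_pos: [560.3, 333.0, 150.3]
eef_rot: [-180.0, -0.0, 175.4]
force: [0.3, 0.7, -1.4]
gripper_width: 14.1
gripper_force: 30.0
```

```bash
python3 m.py
```

```text
8.75 [560.26570916 333.00855089 150.34772091] [-1.79984387e+02 -2.46859212e-02  1.75359080e+02] [ 0.28366561  0.67325684 -1.3754664 ] 14.104327833768522
collar 712 125.37555714464972 x edge [19.58255745 19.79236954 20.22625778] y [-10.88647686 -10.71724448  10.4593775   10.62363864]
arm 2860
front x 26.517109559189464 y [-23.12056648 -22.62867931  22.57997153  22.99134154] ((15.658018112182617, -0.03352165222167969), (46.07548522949219, 21.52228546142578), 89.67613983154297)
```

Request:
servo_tool(targets=[[0, 0, 0.012, 0, 0, 0, -1], [0, 0, 0.024, 0, 0, 0, -1], [0, 0, 0.036, 0, 0, 0, -1], [0, 0, 0.048, 0, 0, 0, -1], [0, 0, 0.06, 0, 0, 0, -1], [0, 0, 0.072, 0, 0, 0, -1], [0, 0, 0.084, 0, 0, 0, -1], [0, 0, 0.084, 0, 0, 0, -1]])

```text
time: 9.47
eef_pos: [560.1, 333.1, 133.2]
eef_rot: [-180.0, -0.0, 175.4]
force: [-1.0, -0.4, -1.6]
gripper_width: 13.7
gripper_force: 30.0
```

Request:
servo_tool(targets=[[0, 0, 0.012, 0, 0, 0, -1], [0, 0, 0.024, 0, 0, 0, -1], [0, 0, 0.036, 0, 0, 0, -1], [0, 0, 0.048, 0, 0, 0, -1], [0, 0, 0.06, 0, 0, 0, -1], [0, 0, 0.072, 0, 0, 0, -1], [0, 0, 0.084, 0, 0, 0, -1], [0, 0, 0.096, 0, 0, 0, -1], [0, 0, 0.096, 0, 0, 0, -1]])

```text
time: 10.22
eef_pos: [560.1, 333.1, 114.0]
eef_rot: [-180.0, -0.0, 175.4]
force: [0.4, -0.3, -1.0]
gripper_width: 13.7
gripper_force: 30.0
```

Free of force; about 4 mm remain.

Request:
servo_tool(targets=[[0, 0, 0.006, 0, 0, 0, -1], [0, 0, 0.012, 0, 0, 0, -1], [0, 0, 0.017, 0, 0, 0, -1], [0, 0, 0.02, 0, 0, 0, -1], [0, 0, 0.02, 0, 0, 0, -1]])

```text
time: 10.63
eef_pos: [560.3, 333.2, 110.5]
eef_rot: [-180.0, -0.0, 175.4]
force: [-0.0, -0.3, -0.2]
gripper_width: 13.7
gripper_force: 30.0
```

Request:
servo_tool(targets=[[0, 0, 0.002, 0, 0, 0, -1], [0, 0, 0.004, 0, 0, 0, -1], [0, 0, 0.006, 0, 0, 0, -1], [0, 0, 0.006, 0, 0, 0, -1]])

```text
time: 10.97
eef_pos: [560.4, 333.3, 110.2]
eef_rot: [180.0, 0.0, 175.4]
force: [-2.0, -1.4, 4.0]
gripper_width: 13.7
gripper_force: 30.0
```

Contact at the expected height (TCP 110.2). Release and retreat straight up.

Request:
servo_tool(targets=[[0, 0, 0.003, 0, 0, 0, -0.5], [0, 0, 0.003, 0, 0, 0, -0.4], [0, 0, 0.003, 0, 0, 0, -0.2], [0, 0, 0.003, 0, 0, 0, 0], [0, 0, -0.05, 0, 0, 0, 0], [0, 0, -0.15, 0, 0, 0, 0], [0, 0, -0.3, 0, 0, 0, 0], [0, 0, -0.45, 0, 0, 0, 0], [0, 0, -0.55, 0, 0, 0, 0], [0, 0, -0.55, 0, 0, 0, 0]])

```text
time: 11.8
eef_pos: [561.4, 333.8, 225.7]
eef_rot: [179.8, 0.3, 175.4]
force: [-0.3, 0.5, -0.0]
gripper_width: 46.4
gripper_force: 0.0
```

```bash
python3 - <<'E'
from h import *
f=vision.grab_frame("wrist");g=vision.grab_frame("scene")
cv2.imwrite("pics/end.png",np.hstack([cv2.resize(f["color"][50:350,170:470],(400,400)),cv2.resize(g["color"][130:260,160:290],(400,400),interpolation=cv2.INTER_CUBIC)])[:,:,::-1])
for fr in(f,g):
    P=cloud(fr);m=(mask(fr,(45,100,30),(85,255,255))>0)&(np.hypot(P[...,0]-558,P[...,1]-333)<40)
    if m.sum():print("green",P[m].min(0),P[m].max(0))
P=cloud(f);Z=P[...,2];d=np.hypot(P[...,0]-558,P[...,1]-333)
m=(Z>82.5)&(Z<90)&(d<24);print("collar",m.sum(),np.median(Z[m]) if m.any() else 0); print(env.read_state()["force"])
E
```

```text
green [545.19795778 327.0509907  101.33252579] [572.51297223 339.91117569 143.09063486]
green [544.3212075  323.74514224  90.98723751] [570.9149855  337.98927765 144.7509514 ]
collar 418 85.12291826191469
[-0.19208191 -0.15525138 -0.17746837]
```

View pics/end.png

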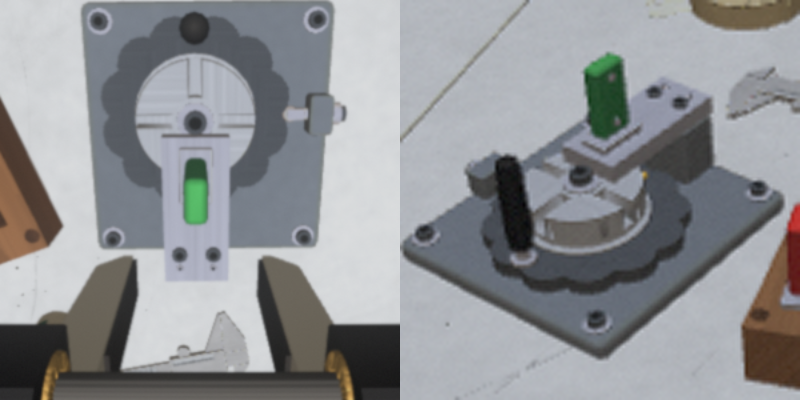

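The picture shows the gauge upright with its collar flat on the arm (top at 142 mm) and the red gauge still in the stand.

```bash
python3 -c "
from bench import env
print(env.hand_in())"
```

```text
the job is handed in; nothing more can be done
None
```

The job is handed in: the table is clicked in with the yellow slot under the guide, the green gauge stands released with its collar flat on the arm after about 12 s with no forcing, and the red gauge is still in the stand.

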